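# Put the ring gauge away in its push-latch case

### The job

Put the small ring gauge away in its case: press the lid on its thumb pad and let it up so that the push-push latch frees it and it springs open, lower the ring flat and fully home into the round pocket, then swing the lid down and press it again until it stays latched, flush with the case. Feel for the latch: never load the case or its lid with more than 25 N. Do not drop the ring, and leave the other gauges and equipment where they are.

Things in the scene. Friction and masses are not known exactly. Their poses are not given: they have to be found in the camera images.
- ring_center (a point): the small steel ring gauge to be put away (the smaller of two plain rings): 50 mm outside diameter, 25 mm bore, 24 mm high, about 0.28 kg, lying flat on the table beside the case. This point: on its axis, half-way up (12 mm above its underside)
- case: low aluminium gauge case, fixed to the table: 136 mm deep (x), 170 wide (y), 60 high, walls 5 mm. Origin: centre of its underside; x runs from the front (latch) wall, towards the robot, to the hinge; z up. Inside, a black insert from x = -45 mm to the hinge wall, top at z = 28 mm, holds a round pocket; with the lid open 80 mm is free to either side (y) of the pocket's axis
- pocket (a point): centre of the floor of the round pocket in the insert: 52.5 mm diameter, 8 mm deep, edge chamfered 1.5 mm, at case x = -6, y = 0, z = 20 mm. The seated ring stands 16 mm proud of the insert; if it is not right down the lid cannot latch
- case_hinge (a point): middle of the lid's hinge axis (axis along case y), at case x = 60, y = 0, z = 57 mm; lid shut, the lid runs from here towards case -x
- lid_pad (a point): middle of the top of the ribbed thumb pad on the lid, 26 (x) by 44 (y) mm, 3 mm above the lid: the place to press. It moves with the lid, 88 mm from the hinge axis and 6 mm above the lid's mid-plane; lid shut: case x = -28, y = 0, z = about 63 mm. Pressing it takes 5 to 7 N at first and 10 to 12 N where the latch trips; load the lid with no more than 25 N
- lid (a joint): angle of the lid about its hinge: 0 shut and flush between the walls, grows as it opens, 1.75 rad (100 degrees) fully open, slightly negative when pressed down. Latched at the start; latched, it rests within 3 mm of flush at the front edge
- ring_big: bystander: the large steel ring gauge, 68 mm outside, 42 mm bore, 22 mm high; too big for the pocket. Origin: centre of its underside
- ball_stand: bystander: white reference ball on a thin stem and round steel foot, 64 mm wide, 121 mm high. Origin: centre of its underside
- gauge_block: bystander: bare steel gauge block, 50 x 9 mm, standing 35 mm high. Origin: centre of its underside
- plug_gauge: bystander: double-ended plug gauge lying flat, 90 mm long, 20 mm thick. Origin: underside, middle
- v_block: bystander: dark steel vee block, 50 x 40 x 36 mm. Origin: centre of its underside
- pendant: bystander: joystick pendant with a mushroom stop button, 200 x 85 mm, 90 mm high. Origin: centre of its underside
- ring: the same small ring gauge; origin at the centre of its underside
- lid_edge (a point): middle of the lid's free front edge, top face, 121 mm from the hinge axis, moves with the lid. Grey plastic plate 157 mm wide, 6 mm thick, its mid-plane through the hinge axis, no handle. Once freed and let go, a damped spring swings it fully open in 2 to 3 s; it never stays shut unlatched. Swinging it down from behind takes up to 8 N near this edge
- case_front (a point): middle of the top of the front wall; behind it sits the push-push latch. To trip it either way the lid's front edge goes well below its latched rest (4 to 8 mm: the latch's height and play differ in every case, so feel for it) and is let up: one such press frees a latched lid, the next latches it. A shorter press does nothing; about 0.5 mm beyond the trip a hard rubber stop makes the force climb steeply
Mind the look-alikes: they are no part of the job. What is shaped like the ring but purple is not meant.

How it is judged:
On the way, in this order (a step that is already met when the one before it is completed fails the run):
1. the lid has been freed and stands open (value of joint lid above 1.3 rad), for 0.2 s.
2. the small ring lies flat in the bottom of the pocket and has been let go, the lid still open (horizontal distance between ring_center and pocket below 0.003 m and z of ring_center in the frame of case between 0.0295 and 0.0345 m and angle between ring_center's own z axis and vertical below 0.06 rad and contact force between the fingers and ring below 0.05 N and value of joint lid above 0.8 rad), for 0.2 s.
At the end, for the whole second after the job is handed in: The lid is latched: shut within 0.03 rad (3.5 mm at its front edge) of flush, still, with nothing pressing on it; inside, the small ring is at rest flat (within 0.06 rad) on the pocket floor (within 2.5 mm in height), its axis within 3 mm of the pocket's (value of joint lid between -0.03 and 0.03 rad and velocity of joint lid between -0.05 and 0.05 rad/s and horizontal distance between ring_center and pocket below 0.003 m and z of ring_center in the frame of case between 0.0295 and 0.0345 m and angle between ring_center's own z axis and vertical below 0.06 rad and linear speed of ring below 0.02 m/s); the robot touches nothing.
It fails at once if the case or its lid is loaded by the robot with more than 25 N (contact force between any of the fingers, the arm and case above 25 N).
It fails at once if the small ring is dropped (falls more than about 10 mm out of the fingers) (contact force between the fingers and ring below 0.05 N and linear speed of ring above 0.4 m/s).
It fails at once if another gauge or piece of equipment is shifted by more than 30 mm or tipped over (distance of any of ring_big, ball_stand, gauge_block, plug_gauge, v_block, pendant from where it was at the start of the episode above 0.03 m or angle between any of ring_big, ball_stand, gauge_block, plug_gauge, v_block, pendant's own z axis and vertical above 0.5 rad).
It also fails if it takes over 70 s, if anything falls off the work surface, if the arm or the gripper's body presses on something with over 40 N, if the wrist force passes 120 N, or if a joint passes its speed limit or range.

### The arm

A 6-joint arm with a two-finger parallel gripper is mounted at the origin on the work surface. World frame = base frame: x ahead of the robot, y to its left, z up, the work surface at z = 0. Lengths are in m, angles in rad, forces in N, time in s.
With the tool pointing down it reaches from about 0.375 to 0.75 m from the base axis. Payload 9 kg.
Tool frame: the origin (TCP) lies on the centre line of the jaws, within the pads' length; the fingertips stand 22 mm ahead of it and the grasp point (between the pads) lies 3 mm ahead of it; z points along the fingers, y is the line along which they close (so a half turn about z gives the same grasp; the last joint's range is limited). The gripper opens to 85 mm and grips with 20 to 120 N. Pads are 22 mm wide; open, the fingers measure 114 mm over their backs; the gripper's body (76 mm by 85 mm) begins 54 mm behind the grasp point. The pads swing forward as they close: fully open they stand 13 mm farther back than shut.
Start: joints at [0.89, 0.104, 0.097, 1.564, 0, 1.353], TCP at [0.268, 0.537, 0.253] pointing down, gripper open.
Joint ranges: [-2.99, 2.99], [-0.84, 1.86], [-1.1, 1.16], [-1.84, 2.11], [-1.51, 1.56], [-3.14, 3.14]. Speed limits (rad/s): [2.22, 2.22, 2.57, 3.14, 3.14, 3.14].

### API

Orientations are given as a 3x3 rotation matrix whose columns are the frame's x, y, z axes.
In Python, from station import sensors, snapshot, get_calibration, manip, models gives the robot as it stands.
- The arm moves only by the tool move_arm, never from a script. Its argument "commands" is one flat list of numbers, 7 for each row, row after row: the shift along the world's x, y, z in mm, then the turn, a rotation vector about the world's x, y, z in degrees, then the finger opening in mm, from 0 to 85.4. A call has 1 to 12 rows; each row shifts and turns the commanded pose from where the row before left it; what a row does not reach is not made up. A row lasts 1/12 s, in which the tool goes at most 41.7 mm and 7.16 degrees, less where a joint would pass 70% of its speed; a pose out of reach is approached as far as the arm can. A call with a gripper value outside its range is refused whole. The fingers move at their own pace and stop on an object; "grip_force" is the grip in N (left out, the last holds). Time passes only in rows, so rows that do not move let the fingers close. It gives the time, the measured TCP pose, the force, the opening and the grip force at its end, in the units of the state.
- sensors.get_obs(): the state, without advancing time (a new reading comes with each control period).
- snapshot(name): name is "scene" or "top" or "wrist"; returns the picture (384x512x3 uint8, red, green, blue); there is no depth.
- get_calibration(name): a dict with "fovy" (degrees; the focal length in pixels is half the picture's height over the tangent of half this angle, whatever the lens; pixels are square), "cx", "cy" (the principal point, pixels), "rvec" (rotation vector, rad) and "tvec" (3), from world to camera coordinates, as OpenCV has them; the wrist camera has in their place "hand_eye" (4x4, takes a point from camera to tool coordinates, whose origin is the TCP and whose axes are the flange's). Camera axes: x right, y down, z forward; pixel columns grow to the right and rows downward; lengths in m; the calibration is good to about 2 mm. The wrist camera is an equidistant fisheye: a pixel r from the principal point sees the ray r / f radians off the axis. A picture is of the moment at which its call begins: read the wrist's pose just before it. get_calibration takes no time and is no camera call.
- manip.job_done(): hands the job in; it is judged then, once.
Trained networks look in the newest picture that a camera, given by its name, has taken for a name from the list of things; names that differ only in an ending like _2 or _b are one class to them, and where a whole thing is asked for, a point or a joint stands for the part that bears it (a point fixed in the world has none). Each returns a list of dicts, best first, with "conf" (0 to 1); they miss things now and then, are a little off and sometimes report something else, mostly with a low value. They report only what shows in the picture. A call takes as long as a camera call. They do not tell look-alikes from the thing itself.
- models.find_in(camera, target): "position" ([column, row] in pixels, amid what is visible of it).
- models.trace(camera, target): "pixels" (384x512 bool, what is visible of it) and "position" ([column, row] in pixels, amid what is visible of it).
- models.spot_point(camera, target): "position" ([column, row] in pixels: a listed point, or the origin of a listed thing).
The state is a dict: "time": time; "joint_positions": joint angles; "joint_vel": joint speeds; "joint_efforts": joint torques, N m; "tcp_pos": TCP position; "tcp_rot": TCP orientation; "wrist_force": force on the tool from outside, world axes, zero at the start; "ft_torque": the same for the moment, N m; "opening": opening from 0.0 (shut) to 1.0 (fully open); "finger_force": force on a finger pad.
Only numpy, scipy, OpenCV 4.12 (cv2) and the standard library are available. Lean on these libraries where they do the work, as an engineer would, in place of code of your own. Each camera call takes 0.05 s, during which the arm holds its last target. There are 200 camera calls.

## Working session

There is one attempt and no reset: what is moved stays moved. The work goes in short steps, Python scripts to look and compute and a tool call to move; the robot and the scene stay as the last step left them, time stands still between calls to the robot, and variables do not carry over. Pictures are saved under pics/ and viewed, at most 10 in all, crops included, and the job is handed in when it is done.

Besides the shell and the picture viewer there is one more tool, called after "Call:" in YAML: its name, and indented under it one key for each argument. move_arm: Moves the arm, as the interface text tells. Its arguments: {"type":"object","properties":{"commands":{"type":"array"},"grip_force":{"type":"number"}},"required":["commands"]}

```bash
mkdir -p pics; cat > h.py <<'E'
import numpy as np, cv2
from station import sensors, snapshot, get_calibration, manip, models
def ray(cam,px,obs=None):
    c=get_calibration(cam); f=192/np.tan(np.radians(c['fovy'])/2)
    u=np.array([px[0]-c['cx'],px[1]-c['cy']])
    if cam=='wrist':
        r=np.linalg.norm(u); t=r/f
        d=np.array([*(u/max(r,1e-9)*np.sin(t)),np.cos(t)])
        H=np.array(c['hand_eye']); o=obs or sensors.get_obs()
        R=np.array(o['tcp_rot']).reshape(3,3); p=np.array(o['tcp_pos'])
        return p+R@H[:3,3], R@H[:3,:3]@d
    R,_=cv2.Rodrigues(np.array(c['rvec'],float)); t=np.array(c['tvec'],float).ravel()
    d=np.array([*(u/f),1.]); d/=np.linalg.norm(d)
    return -R.T@t, R.T@d
def atz(r,z): o,d=r; return o+d*(z-o[2])/d[2]
def tri(rs):
    A=np.zeros((3,3));b=np.zeros(3)
    for o,d in rs:
        P=np.eye(3)-np.outer(d,d);A+=P;b+=P@o
    x=np.linalg.solve(A,b); return x,[np.linalg.norm((np.eye(3)-np.outer(d,d))@(x-o)) for o,d in rs]
def save(n,im): cv2.imwrite(f'pics/{n}.png',cv2.cvtColor(im,cv2.COLOR_RGB2BGR))
E
python3 - <<'E'
from h import *
ims=[snapshot(c) for c in('scene','top')]
save('a',np.vstack(ims)[:, :] if 0 else cv2.resize(np.hstack(ims),(800,300)))
save('top0',ims[1]);save('scene0',ims[0])
for t in['ring_center','lid_pad','lid_edge','case_hinge','case_front','case','ring_big','ball_stand','gauge_block','plug_gauge','v_block','pendant']:
    for c in('scene','top'):
        print(t,c,[(np.round(d['position']).tolist(),round(d['conf'],2),atz(ray(c,d['position']),.012 if 'ring' in t else .06).round(3).tolist()) for d in models.spot_point(c,t)[:4]])
print(sensors.get_obs())
E
```

```text
ring_center scene [([201.0, 202.0], 0.77, [0.535, -0.166, 0.012]), ([180.0, 166.0], 0.71, [0.372, -0.172, 0.012]), ([172.0, 190.0], 0.69, [0.463, -0.222, 0.012]), ([370.0, 163.0], 0.66, [0.564, 0.34, 0.012])]
ring_center top [([283.0, 218.0], 0.59, [0.535, -0.158, 0.012]), ([288.0, 270.0], 0.57, [0.373, -0.167, 0.012]), ([302.0, 244.0], 0.53, [0.451, -0.215, 0.012])]
lid_pad scene [([284.0, 156.0], 0.86, [0.498, 0.089, 0.06])]
lid_pad top [([208.0, 226.0], 0.65, [0.51, 0.076, 0.06]), ([207.0, 221.0], 0.38, [0.525, 0.078, 0.06])]
lid_edge scene [([276.0, 154.0], 0.65, [0.478, 0.075, 0.06])]
lid_edge top [([208.0, 232.0], 0.88, [0.49, 0.075, 0.06])]
case_hinge scene [([275.0, 154.0], 0.69, [0.479, 0.072, 0.06]), ([282.0, 156.0], 0.5, [0.494, 0.085, 0.06])]
case_hinge top [([197.0, 197.0], 0.61, [0.599, 0.107, 0.06])]
case_front scene [([275.0, 155.0], 0.86, [0.481, 0.07, 0.06]), ([288.0, 177.0], 0.57, [0.584, 0.059, 0.06])]
case_front top [([211.0, 234.0], 0.7, [0.485, 0.067, 0.06])]
case scene [([289.0, 183.0], 0.7, [0.606, 0.051, 0.06])]
case top [([206.0, 219.0], 0.83, [0.529, 0.082
[... 936 characters left out ...]
08693e+00]), 'joint_vel': array([-4.64397085e-04, -2.35354737e-04,  5.67365648e-05,  1.27442773e-03,
       -6.30273161e-04,  9.17566289e-04]), 'joint_efforts': array([ 7.36097093e-06, -5.56760752e+01,  5.03766239e+01,  8.65796410e-04,
       -2.60735796e-04,  3.06310949e-05]), 'tcp_pos': array([0.26785903, 0.5369267 , 0.25332169]), 'tcp_rot': array([[-8.94830573e-01,  4.46405917e-01,  5.59416838e-05],
       [ 4.46405920e-01,  8.94830569e-01,  8.04402204e-05],
       [-1.41493384e-05,  9.69530673e-05, -9.99999995e-01]]), 'wrist_force': array([0.45613925, 0.05886742, 0.31423736]), 'ft_torque': array([ 0.00076388, -0.03011037,  0.02350286]), 'finger_force': 0.0, 'opening': 0.9944177851674427}
```

View pics/top0.png

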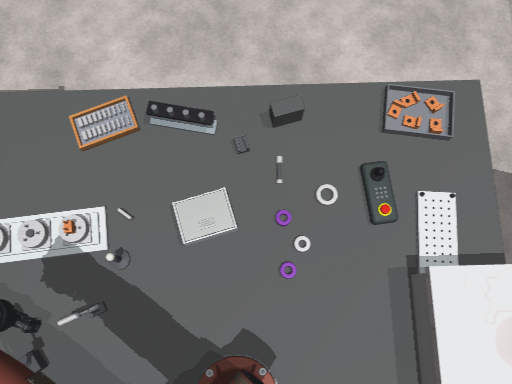

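View pics/scene0.png

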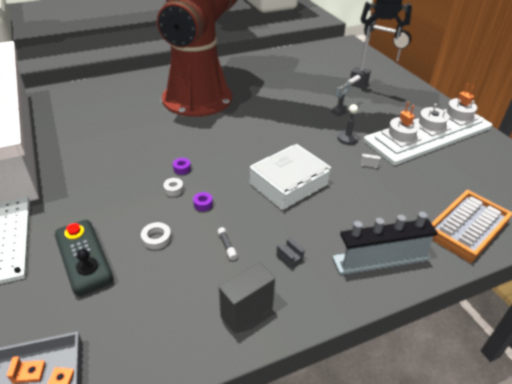

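Candidates: the small steel ring at top (302,244) / scene (172,190), grey. Look-alikes are the purple rings at top (283,218) and (288,270), and the big ring at top (328,194). I choose the grey one at about (0.455, -0.218). The case is at about (0.53, 0.08), yawed about 15°.

Call:
move_arm:
  commands: [18, -37, 0, 0, 0, 3.5, 0, 18, -37, 0, 0, 0, 3.5, 0, 18, -37, 0, 0, 0, 3.5, 0, 18, -37, 0, 0, 0, 3.5, 0, 18, -37, 0, 0, 0, 3.5, 0, 18, -37, 0, 0, 0, 3.5, 0, 18, -37, 0, 0, 0, 3.5, 0, 18, -37, 0, 0, 0, 3.5, 0, 18, -37, 0, 0, 0, 3.5, 0, 18, -37, 0, 0, 0, 3.5, 0, 18, -37, 0, 0, 0, 3.5, 0, 18, -37, 0, 0, 0, 3.5, 0]

```text
time: 2.3
tcp_pos: [0.4844, 0.0909, 0.2536]
tcp_rot: [[-0.963, -0.27, 0.001], [-0.27, 0.963, 0.0], [-0.001, -0.0, -1.0]]
wrist_force: [1.1, 0.1, 0.4]
opening: 0.001
finger_force: 0.0
```

```bash
cat > look.py <<'E'
from h import *
import sys,json
name=sys.argv[1]; o=sensors.get_obs(); im=snapshot('wrist'); save(name,im)
D={'tcp_pos':o['tcp_pos'].tolist(),'tcp_rot':o['tcp_rot'].tolist(),'pts':{}}
print(o['time'],o['tcp_pos'].round(4),o['tcp_rot'].round(3).tolist())
for a in sys.argv[2:]:
    t,z=a.split(':')
    r=models.spot_point('wrist',t); D['pts'][t]=[list(map(float,d['position'])) for d in r]
    print(t,[(np.round(d['position'],1).tolist(),round(d['conf'],2),atz(ray('wrist',d['position'],o),float(z)).round(4).tolist()) for d in r[:4]])
json.dump(D,open(f'pics/{name}.json','w'))
E
python3 look.py w1 lid_pad:.063 lid_edge:.06 case_hinge:.057 case_front:.06 case:0 lid:.06 ring_center:.012; python3 -c "
from h import *
print(get_calibration('wrist'))"
```

```text
2.3 [0.4844 0.0909 0.2536] [[-0.963, -0.27, 0.001], [-0.27, 0.963, 0.0], [-0.001, -0.0, -1.0]]
lid_pad [([138.1, 307.7], 0.72, [0.7231, -0.016, 0.063]), ([237.9, 196.5], 0.62, [0.5176, 0.0816, 0.063]), ([76.5, 242.6], 0.54, [0.6435, -0.116, 0.063])]
lid_edge [([236.5, 167.5], 0.56, [0.4866, 0.0717, 0.06])]
case_hinge [([235.6, 261.0], 0.84, [0.6036, 0.1005, 0.057])]
case_front [([235.7, 160.5], 0.77, [0.4793, 0.0689, 0.06]), ([75.7, 245.0], 0.7, [0.6503, -0.1191, 0.06])]
case [([238.3, 201.3], 0.97, [0.5466, 0.0865, 0.0]), ([438.5, 169.6], 0.23, [0.4199, 0.3596, 0.0])]
{'fovy': 65.70646984690485, 'cx': 253.1585968112955, 'cy': 190.6895623139027, 'hand_eye': array([[-8.42798994e-05, -9.48979623e-01, -3.15337386e-01,
         8.12160982e-02],
       [ 9.99999863e-01,  8.32061846e-05, -5.17670497e-04,
        -6.92743679e-04],
       [ 5.17496774e-04, -3.15337387e-01,  9.48979486e-01,
        -1.21442644e-01],
       [ 0.00000000e+00,  0.00000000e+00,  0.00000000e+00,
         1.00000000e+00]])}Traceback (most recent call last):
  File "look.py", line 8, in <module>
    r=models.spot_point('wrist',t); D['pts'][t]=[list(map(float,d['position'])) for d in r]
ValueError: it knows: ball_stand, case, case_front, case_hinge, gauge_block, lid_edge, lid_pad, pendant, plug_gauge, pocket, ring, ring_big, ring_center, v_block
```

View pics/w1.png

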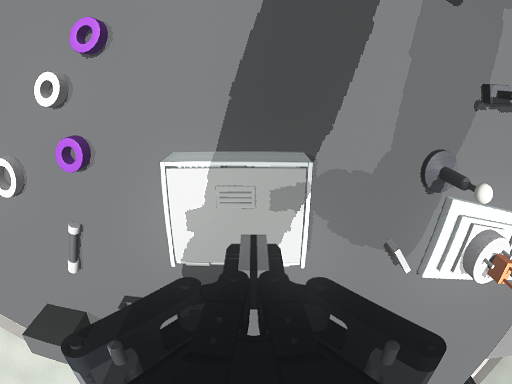

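The wrist picture shows the case with its lid shut. The pad is at (238,196), the front rim at row ~165 and the hinge at row ~262. The grey small ring is at (50,90), between the purple ones at (88,36) and (73,155).

Call:
move_arm:
  commands: [7, -2, -28, 0, 0, 0, 0, 7, -2, -28, 0, 0, 0, 0, 7, -2, -28, 0, 0, 0, 0, 7, -2, -28, 0, 0, 0, 0, 5, -1, -28, 0, 0, 0, 0]

```text
time: 3.02
tcp_pos: [0.5169, 0.0854, 0.1123]
tcp_rot: [[-0.963, -0.269, 0.001], [-0.269, 0.963, 0.0], [-0.001, -0.0, -1.0]]
wrist_force: [-0.2, -0.1, 1.1]
opening: 0.002
finger_force: 0.0
```

```bash
python3 look.py w2 lid_pad:.063 lid_edge:.06 case_front:.06 case_hinge:.057
python3 - <<'E'
from h import *
import json
A=json.load(open('pics/w1.json')) if 0 else None
im=cv2.imread('pics/w2.png'); save('w2b',cv2.resize(im,None,fx=1.5,fy=1.5)[:,:,::-1])
E
```

```text
3.0167 [0.5169 0.0854 0.1123] [[-0.963, -0.269, 0.001], [-0.269, 0.963, 0.0], [-0.001, -0.0, -1.0]]
lid_pad [([248.2, 226.9], 0.8, [0.5177, 0.0816, 0.063])]
lid_edge [([246.2, 178.0], 0.91, [0.4878, 0.0721, 0.06])]
case_front [([245.3, 163.3], 0.56, [0.4791, 0.0692, 0.06])]
case_hinge [([243.0, 321.5], 0.58, [0.6033, 0.1003, 0.057])]
```

View pics/w2b.png

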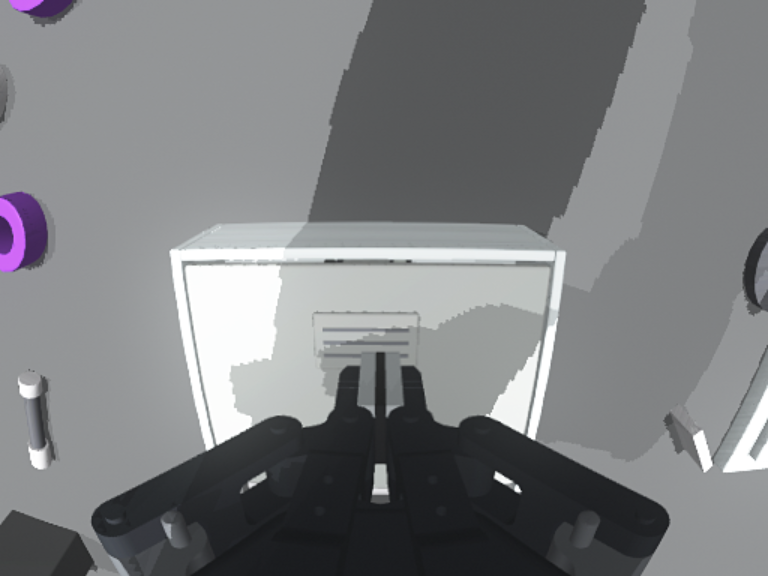

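```bash
python3 - <<'E'
from h import *
import json
o1=dict(tcp_pos=[0.4844,0.0909,0.2536],tcp_rot=[[-0.963,-0.27,0.001],[-0.27,0.963,0.0],[-0.001,-0.0,-1.0]])
o2=json.load(open('pics/w2.json'))
for n,p1,p2 in[('pad',(237.9,196.5),o2['pts']['lid_pad'][0]),('hinge',(235.6,261),o2['pts']['case_hinge'][0]),('front',(235.7,160.5),o2['pts']['case_front'][0])]:
    print(n,tri([ray('wrist',p1,o1),ray('wrist',p2,o2)]))
a,b=[atz(ray('wrist',(x/1.5,252/1.5),o2),.06) for x in(172,565)]
print(a,b,(a+b)/2,np.linalg.norm(a-b),np.degrees(np.arctan2(-(b-a)[0],(b-a)[1])))
# edge detection lines front rim
im=cv2.cvtColor(cv2.imread('pics/w2.png'),cv2.COLOR_BGR2GRAY)
for c in range(130,365,30):
    g=np.gradient(cv2.GaussianBlur(im,(3,3),0)[150:185,c].astype(float)); k=np.argsort(-abs(g))[:4]; print(c,[(int(150+i),round(g[i])) for i in k])
E
```

```text
pad (array([0.5182959 , 0.08170082, 0.06148272]), [np.float64(0.00011344726420399404), np.float64(0.00011344726420387885)])
hinge (array([0.60511528, 0.1007739 , 0.05483417]), [np.float64(0.00014012114083019112), np.float64(0.00014012114083026997)])
front (array([0.48107699, 0.06915864, 0.05196937]), [np.float64(0.00031076951081549897), np.float64(0.0003107695108154727)])
[ 0.50375   -0.0123053  0.06     ] [0.45862689 0.15012591 0.06      ] [0.48118844 0.0689103  0.06      ] 0.1685823059902405 15.525202473397549
130 [(177, 42), (173, -42), (176, 42), (174, -39)]
160 [(176, 28), (173, -24), (177, 24), (165, 21)]
190 [(174, -31), (173, -24), (165, 22), (177, 20)]
220 [(172, -62), (173, -52), (175, 37), (176, 36)]
250 [(172, -44), (173, -37), (165, 34), (164, 26)]
280 [(165, 31), (174, -30), (164, 23), (175, -22)]
310 [(165, 29), (174, -26), (166, 24), (175, -24)]
340 [(166, 32), (167, 25), (173, -22), (175, -18)]
```

Call:
move_arm:
  commands: [1, -3, -9, 0, 0, 0, 0, 0, 0, -8, 0, 0, 0, 0, 0, 0, -5, 0, 0, 0, 0, 0, 0, -3, 0, 0, 0, 0, 0, 0, -1, 0, 0, 0, 0, 0, 0, 0, 0, 0, 0, 0]

```text
time: 3.77
tcp_pos: [0.5176, 0.0809, 0.087]
tcp_rot: [[-0.964, -0.267, -0.001], [-0.267, 0.964, 0.0], [0.0, 0.0, -1.0]]
wrist_force: [0.4, 0.0, -0.4]
opening: 0.002
finger_force: 0.0
```

Call:
move_arm:
  commands: [0, 0, -1, 0, 0, 0, 0, 0, 0, -1, 0, 0, 0, 0, 0, 0, -0.5, 0, 0, 0, 0, 0, 0, 0, 0, 0, 0, 0]

```text
time: 4.1
tcp_pos: [0.518, 0.0809, 0.0851]
tcp_rot: [[-0.964, -0.267, 0.0], [-0.267, 0.964, 0.0], [-0.0, -0.0, -1.0]]
wrist_force: [-0.1, 0.8, 2.1]
opening: 0.001
finger_force: 1.4
```

Call:
move_arm:
  commands: [0, 0, -1, 0, 0, 0, 0, 0, 0, -0.5, 0, 0, 0, 0, 0, 0, 0, 0, 0, 0, 0]

```text
time: 4.35
tcp_pos: [0.5181, 0.0809, 0.0838]
tcp_rot: [[-0.964, -0.267, 0.0], [-0.267, 0.964, -0.0], [-0.0, -0.0, -1.0]]
wrist_force: [-2.9, 0.9, 7.1]
opening: 0.002
finger_force: 3.4
```

Call:
move_arm:
  commands: [0, 0, -1, 0, 0, 0, 0, 0, 0, 0, 0, 0, 0, 0]

```text
time: 4.52
tcp_pos: [0.518, 0.0809, 0.0829]
tcp_rot: [[-0.964, -0.267, 0.0], [-0.267, 0.964, -0.0], [-0.0, -0.0, -1.0]]
wrist_force: [-2.9, -0.5, 8.3]
opening: 0.006
finger_force: 4.2
```

Call:
move_arm:
  commands: [0, 0, -1, 0, 0, 0, 0, 0, 0, 0, 0, 0, 0, 0]

```text
time: 4.68
tcp_pos: [0.518, 0.0808, 0.0821]
tcp_rot: [[-0.964, -0.267, 0.0], [-0.267, 0.964, -0.0], [-0.0, -0.0, -1.0]]
wrist_force: [-3.9, -1.1, 9.5]
opening: 0.003
finger_force: 4.6
```

Call:
move_arm:
  commands: [0, 0, -0.7, 0, 0, 0, 0, 0, 0, 0, 0, 0, 0, 0]

```text
time: 4.85
tcp_pos: [0.518, 0.0808, 0.0815]
tcp_rot: [[-0.964, -0.267, 0.0], [-0.267, 0.964, -0.0], [-0.0, -0.0, -1.0]]
wrist_force: [-4.0, 0.0, 9.9]
opening: 0.002
finger_force: 5.0
```

Call:
move_arm:
  commands: [0, 0, -0.7, 0, 0, 0, 0, 0, 0, 0, 0, 0, 0, 0]

```text
time: 5.02
tcp_pos: [0.518, 0.0808, 0.0808]
tcp_rot: [[-0.964, -0.267, 0.0], [-0.267, 0.964, -0.0], [-0.0, -0.0, -1.0]]
wrist_force: [-4.4, -0.2, 10.0]
opening: 0.001
finger_force: 5.1
```

Call:
move_arm:
  commands: [0, 0, -0.6, 0, 0, 0, 0, 0, 0, 0, 0, 0, 0, 0]

```text
time: 5.18
tcp_pos: [0.518, 0.0808, 0.0803]
tcp_rot: [[-0.964, -0.267, 0.0], [-0.267, 0.964, -0.0], [-0.0, -0.0, -1.0]]
wrist_force: [-4.1, -0.7, 10.7]
opening: -0.002
finger_force: 5.6
```

Call:
move_arm:
  commands: [0, 0, -0.6, 0, 0, 0, 0, 0, 0, 0, 0, 0, 0, 0]

```text
time: 5.35
tcp_pos: [0.518, 0.0808, 0.0799]
tcp_rot: [[-0.964, -0.267, 0.001], [-0.267, 0.964, -0.0], [-0.0, -0.0, -1.0]]
wrist_force: [-6.0, -0.9, 13.0]
opening: -0.001
finger_force: 6.6
```

Call:
move_arm:
  commands: [0, 0, 10, 0, 0, 0, 0, -3, 0, 30, 0, 0, 0, 0, -10, -3, 30, 0, 0, 0, 0, -15, -4, 30, 0, 0, 0, 0, -20, -6, 25, 0, 0, 0, 0, -20, -6, 15, 0, 0, 0, 0, 0, 0, 0, 0, 0, 0, 0]

```text
time: 5.93
tcp_pos: [0.4492, 0.0614, 0.2228]
tcp_rot: [[-0.964, -0.267, 0.005], [-0.267, 0.964, -0.001], [-0.004, -0.002, -1.0]]
wrist_force: [-0.4, -0.2, -0.4]
opening: -0.002
finger_force: 0.0
```

```bash
python3 look.py w3 lid_pad:.063 lid_edge:.06 pocket:.02 ring_center:.012
```

```text
5.9333 [0.4492 0.0614 0.2228] [[-0.964, -0.267, 0.005], [-0.267, 0.964, -0.001], [-0.004, -0.002, -1.0]]
lid_pad []
lid_edge []
pocket [([250.6, 241.6], 0.82, [0.5407, 0.0821, 0.02])]
ring_center [([49.3, 118.8], 0.96, [0.4542, -0.2165, 0.012]), ([88.4, 60.8], 0.91, [0.3721, -0.1681, 0.012]), ([74.1, 189.4], 0.69, [0.5413, -0.1644, 0.012])]
```

View pics/w3.png

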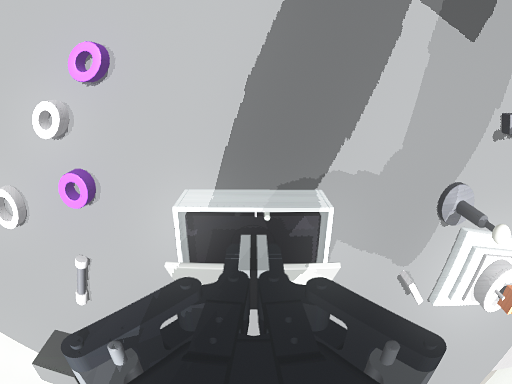

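The lid swings open and the pocket is visible at (251,242). Next is the ring: the grey one at (49,119), with purple ones at (88,61) and (74,189).

Call:
move_arm:
  commands: [0, -28, -7, 0, 0, 0, 70, 0, -28, -7, 0, 0, 0, 70, 0, -28, -7, 0, 0, 0, 70, 0, -28, -7, 0, 0, 0, 70, 0, -28, -7, 0, 0, 0, 70, 0, -28, -7, 0, 0, 0, 70, 1, -28, -7, 0, 0, 0, 70, 1, -28, -7, 0, 0, 0, 70, 1, -28, -7, 0, 0, 0, 70, 1, -26, -7, 0, 0, 0, 70, 0, 0, 0, 0, 0, 0, 70]

```text
time: 7.1
tcp_pos: [0.4532, -0.2193, 0.1457]
tcp_rot: [[-0.965, -0.264, -0.003], [-0.264, 0.965, 0.001], [0.002, 0.002, -1.0]]
wrist_force: [-0.6, -0.6, 0.1]
opening: 0.818
finger_force: 0.0
```

```bash
python3 look.py w4 ring_center:.012 ring_big:.0 
python3 - <<'E'
from h import *
for d in models.trace('wrist','ring')[:2]:
    m=d['pixels'];ys,xs=np.where(m);print(d['conf'],d['position'],xs.min(),xs.max(),ys.min(),ys.max())
    c,_=cv2.findContours(m.astype(np.uint8),cv2.RETR_EXTERNAL,cv2.CHAIN_APPROX_NONE);print(cv2.fitEllipse(max(c,key=len)))
E
```

```text
7.1 [ 0.4532 -0.2193  0.1457] [[-0.965, -0.264, -0.003], [-0.264, 0.965, 0.001], [0.002, 0.002, -1.0]]
ring_center [([256.4, 187.7], 0.72, [0.453, -0.2169, 0.012]), ([334.9, 118.2], 0.58, [0.3733, -0.1676, 0.012]), ([285.6, 279.0], 0.57, [0.541, -0.1608, 0.012])]
ring_big [([146.0, 291.3], 0.64, [0.6134, -0.3065, 0.0])]
0.87 [255.6, 196.7] 231 287 160 218
((259.03216552734375, 189.69203186035156), (55.583412170410156, 58.27030563354492), 1.945719838142395)
0.86 [343.5, 123.0] 305 365 90 148
((335.3168029785156, 118.51749420166016), (56.676536560058594, 61.09007263183594), 118.90994262695312)
```

View pics/w4.png

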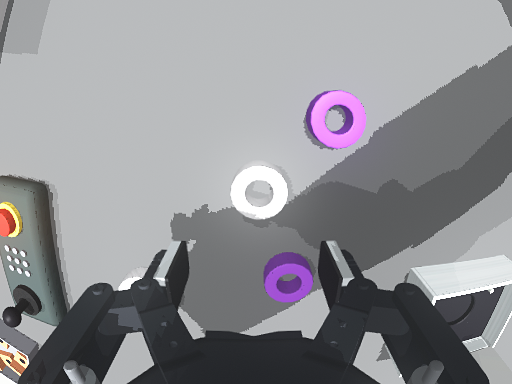

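The grey ring is centred at about (259,191). The purple ones are at (336,119) and (288,278), so the choice is confirmed. The fingers straddle the ring's place.

```bash
python3 - <<'E'
from h import *
import json
o3=json.load(open('pics/w3.json'));o4=json.load(open('pics/w4.json'))
r3=ray('wrist',o3['pts']['ring_center'][0],o3)
print(tri([r3,ray('wrist',o4['pts']['ring_center'][0],o4)]))
im=cv2.cvtColor(cv2.imread('pics/w4.png'),cv2.COLOR_BGR2GRAY)
_,b=cv2.threshold(im[150:230,220:300],200,255,0)
c,h=cv2.findContours(b,cv2.RETR_CCOMP,cv2.CHAIN_APPROX_NONE)
for k in c:
    if len(k)>25:
        e=cv2.fitEllipse(k);p=(e[0][0]+220,e[0][1]+150);print(p,e[1],atz(ray('wrist',p,o4),.024).round(4))
E
```

```text
(array([ 0.45378114, -0.21683487,  0.01130338]), [np.float64(0.0005913246323838334), np.float64(0.0005913246323837595)])
(258.6278533935547, 190.28047561645508) (55.81584167480469, 57.38211441040039) [ 0.451  -0.2156  0.024 ]
(258.7909622192383, 192.569580078125) (23.256254196166992, 29.089096069335938) [ 0.453  -0.2149  0.024 ]
```

Call:
move_arm:
  commands: [0, 3.5, -30, 0, 0, 0, 70, 0, 0, -30, 0, 0, 0, 70, 0, 0, -25, 0, 0, 0, 70, 0, 0, -17, 0, 0, 0, 70, 0, 0, -10, 0, 0, 0, 70, 0, 0, -5, 0, 0, 0, 70, 0, 0, 0, 0, 0, 0, 70, 0, 0, 0, 0, 0, 0, 60]
  grip_force: 30

```text
time: 7.97
tcp_pos: [0.4545, -0.2127, 0.0327]
tcp_rot: [[-0.964, -0.267, 0.001], [-0.267, 0.964, -0.001], [-0.001, -0.001, -1.0]]
wrist_force: [-0.8, 0.5, 0.3]
opening: 0.706
finger_force: 0.0
```

Call:
move_arm:
  commands: [0, 0, 0, 0, 0, 0, 40, 0, 0, 0, 0, 0, 0, 40, 0, 0, 0, 0, 0, 0, 40, 0, 0, 0, 0, 0, 0, 40, 0, 0, 0, 0, 0, 0, 40]
  grip_force: 40

```text
time: 8.38
tcp_pos: [0.4548, -0.2133, 0.0337]
tcp_rot: [[-0.964, -0.267, 0.002], [-0.267, 0.964, -0.001], [-0.002, -0.002, -1.0]]
wrist_force: [-0.9, 2.1, 6.3]
opening: 0.565
finger_force: 40.4
```

Call:
move_arm:
  commands: [0, 0, 0, 0, 0, 0, 62, 0, 0, 0, 0, 0, 0, 62, -1, -0.5, -2.5, 0, 0, 0, 62, 0, 0, -2.5, 0, 0, 0, 62, 0, 0, 0, 0, 0, 0, 62, 0, 0, 0, 0, 0, 0, 62]

```text
time: 8.88
tcp_pos: [0.4526, -0.2129, 0.0264]
tcp_rot: [[-0.964, -0.267, -0.001], [-0.267, 0.964, 0.001], [0.0, 0.001, -1.0]]
wrist_force: [0.2, 0.7, -0.2]
opening: 0.725
finger_force: 0.0
```

Call:
move_arm:
  commands: [0, 0, 1, 0, 0, 0, 40, 0, 0, 0, 0, 0, 0, 40, 0, 0, 0, 0, 0, 0, 40, 0, 0, 0, 0, 0, 0, 40, 0, 0, 0, 0, 0, 0, 40]
  grip_force: 40

```text
time: 9.3
tcp_pos: [0.4529, -0.2131, 0.028]
tcp_rot: [[-0.964, -0.267, 0.0], [-0.267, 0.964, -0.0], [-0.0, -0.0, -1.0]]
wrist_force: [-2.7, 1.0, 5.6]
opening: 0.567
finger_force: 42.0
```

Call:
move_arm:
  commands: [0, 0, 20, 0, 0, 0, 40, 0, 0, 35, 0, 0, 0, 40, 0, 0, 38, 0, 0, 0, 40, 15, 34, 14, 0, 0, 0, 40, 15, 34, 14, 0, 0, 0, 40, 15, 34, 14, 0, 0, 0, 40, 15, 34, 14, 0, 0, 0, 40, 15, 34, 14, 0, 0, 0, 40, 15, 34, 14, 0, 0, 0, 40, 15, 34, 14, 0, 0, 0, 40, 15, 34, 14, 0, 0, 0, 40, 15, 34, 14, 0, 0, 0, 40]

```text
time: 10.3
tcp_pos: [0.5882, 0.0949, 0.2468]
tcp_rot: [[-0.964, -0.267, -0.0], [-0.267, 0.964, 0.0], [0.0, 0.0, -1.0]]
wrist_force: [1.9, -1.0, -1.7]
opening: 0.57
finger_force: 42.5
```

Call:
move_arm:
  commands: [0, 0, 0, 0, 0, 0, 40, 0, 0, 0, 0, 0, 0, 40]

```text
time: 10.47
tcp_pos: [0.5884, 0.0947, 0.2466]
tcp_rot: [[-0.963, -0.27, 0.0], [-0.27, 0.963, 0.0], [-0.0, 0.0, -1.0]]
wrist_force: [0.8, -0.5, -3.0]
opening: 0.568
finger_force: 42.5
```

```bash
python3 look.py w5 pocket:.02 case_front:.06 ring_center:.23
python3 - <<'E'
from h import *
im=cv2.imread('pics/w5.png'); save('w5b',cv2.resize(im,None,fx=1.5,fy=1.5)[:,:,::-1])
E
```

```text
10.4667 [0.5884 0.0947 0.2466] [[-0.963, -0.27, 0.0], [-0.27, 0.963, 0.0], [-0.0, 0.0, -1.0]]
pocket [([254.9, 123.2], 0.55, [0.5415, 0.0828, 0.02])]
case_front [([256.2, 67.0], 0.59, [0.4813, 0.067, 0.06])]
ring_center [([77.6, 81.0], 0.95, [0.5219, -0.0181, 0.23]), ([253.1, 255.9], 0.86, [0.5901, 0.0943, 0.23])]
```

View pics/w5b.png

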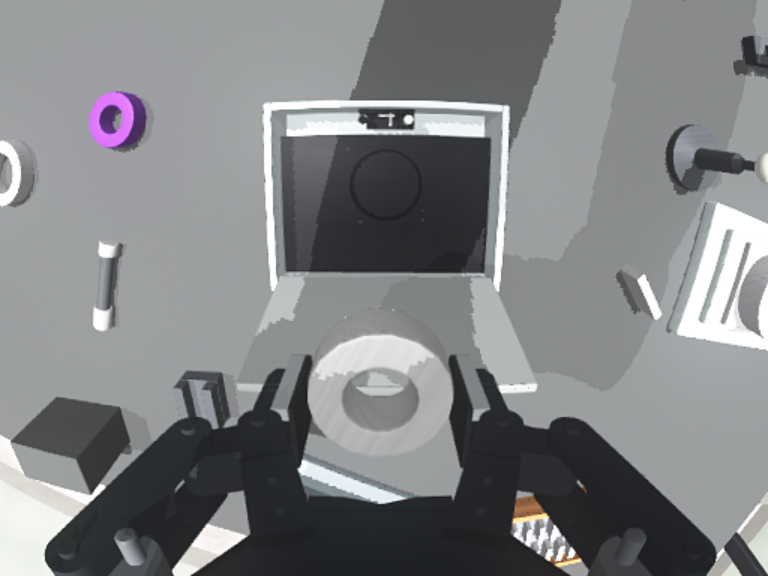

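The pocket circle is centred at about (257,123) in original pixels. The ring is held level and the lid is fully open.

```bash
python3 - <<'E'
from h import *
import json
o=json.load(open('pics/w5.json'));o3=json.load(open('pics/w3.json'))
im=cv2.cvtColor(cv2.imread('pics/w5.png'),cv2.COLOR_BGR2GRAY)
# radial dark-edge search around pocket
c0=np.array([257.2,123.3]);pts=[]
sm=cv2.GaussianBlur(im,(3,3),0).astype(np.float32)
for a in np.arange(0,2*np.pi,np.pi/36):
    r=np.arange(19,29,.25); x=(c0[0]+r*np.cos(a)).astype(np.float32);y=(c0[1]+r*np.sin(a)).astype(np.float32)
    v=cv2.remap(sm,x[None],y[None],cv2.INTER_LINEAR)[0]; k=v.argmin(); 
    if 0<k<len(r)-1: pts.append((x[k],y[k]))
P=np.array(pts,np.float32);e=cv2.fitEllipse(P);print(len(P),e)
W=np.array([atz(ray('wrist',p,o),.028)[:2] for p in P])
A=np.c_[2*W,np.ones(len(W))]
for _ in range(5):
    s=np.linalg.lstsq(A,(W**2).sum(1),rcond=None)[0];R=np.sqrt(s[2]+s[0]**2+s[1]**2);res=abs(np.hypot(*(W-s[:2]).T)-R);W=W[res<.0015];A=A[res<.0015]
print('pocket rim circle',s[:2],R,len(W))
print('tri',tri([ray('wrist',o['pts']['pocket'][0],o),ray('wrist',o3['pts']['pocket'][0],o3)]))
for n,l,r,y in[('front',(264/1.5,104/1.5),(508/1.5,106/1.5),.06)]:
    a,b=atz(ray('wrist',l,o),y),atz(ray('wrist',r,o),y);print(a,b,(a+b)/2,np.linalg.norm(a-b),np.degrees(np.arctan2(-(b-a)[0],(b-a)[1])))
E
```

```text
72 ((256.90435791015625, 122.6055908203125), (45.44035339355469, 45.993106842041016), 71.6826171875)
pocket rim circle [0.5396698  0.08459323] 0.026242683111814148 72
tri (array([0.54173417, 0.08259298, 0.01787809]), [np.float64(0.00023559769676470722), np.float64(0.00023559769676472617)])
[ 0.50332373 -0.01284474  0.06      ] [0.45857198 0.1496588  0.06      ] [0.48094786 0.06840703 0.06      ] 0.16855301271444686 15.396990617826926
```

Call:
move_arm:
  commands: [-25, -5, 0, 0, 0, 0, 40, -24, -4, -10, 0, 0, 0, 40, 0, 0, -35, 0, 0, 0, 40, 0, 0, -35, 0, 0, 0, 40, 0, 0, -35, 0, 0, 0, 40, 0, 0, -30, 0, 0, 0, 40, 0, 0, -20, 0, 0, 0, 40, 0, 0, -7, 0, 0, 0, 40, 0, 0, 0, 0, 0, 0, 40, 0, 0, 0, 0, 0, 0, 40, 0, 0, 0, 0, 0, 0, 40]

```text
time: 11.58
tcp_pos: [0.5401, 0.0835, 0.0767]
tcp_rot: [[-0.964, -0.266, 0.003], [-0.266, 0.964, -0.0], [-0.003, -0.001, -1.0]]
wrist_force: [0.9, -0.5, -2.3]
opening: 0.566
finger_force: 42.5
```

```bash
python3 look.py w6 pocket:.02 ring_center:.06
python3 - <<'E'
from h import *
im=cv2.imread('pics/w6.png')[100:340,140:370]; save('w6b',cv2.resize(im,None,fx=2.5,fy=2.5)[:,:,::-1])
E
```

```text
11.5833 [0.5401 0.0835 0.0767] [[-0.964, -0.266, 0.003], [-0.266, 0.964, -0.0], [-0.003, -0.001, -1.0]]
pocket []
ring_center [([252.3, 254.8], 0.75, [0.5413, 0.0825, 0.06])]
```

View pics/w6b.png

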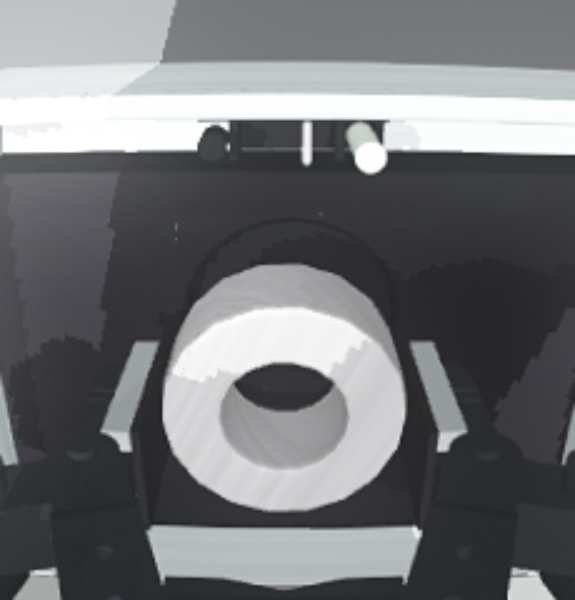

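The ring is held above the pocket and the pocket's front rim crescent is visible, top at crop (292,218). The ring looks about 2 mm left of the pocket; I'll fit both.

```bash
python3 - <<'E'
from h import *
import json
from scipy.optimize import minimize
o=json.load(open('pics/w6.json'))
im=cv2.cvtColor(cv2.imread('pics/w6.png'),cv2.COLOR_BGR2GRAY);sm=cv2.GaussianBlur(im,(3,3),0).astype(np.float32)
c=get_calibration('wrist');H=np.array(c['hand_eye']);f=192/np.tan(np.radians(c['fovy'])/2)
R=np.array(o['tcp_rot']);p=np.array(o['tcp_pos'])
def proj(X):
    q=((X-p)@R-H[:3,3])@H[:3,:3]; n=np.hypot(q[:,0],q[:,1]);t=np.arctan2(n,q[:,2])*f/n
    return np.c_[c['cx']+q[:,0]*t,c['cy']+q[:,1]*t].astype(np.float32)
front=np.radians(195.5)
def arc(cen,r,z,w): a=front+np.radians(np.arange(-w,w+1,2)); return np.c_[cen[0]+r*np.cos(a),cen[1]+r*np.sin(a),np.full(len(a),z)]
def val(cen,r,z,w): q=proj(arc(cen,r,z,w)); return cv2.remap(sm,q[None,:,0],q[None,:,1],cv2.INTER_LINEAR)[0]
def best(fn,c0,rng=.006,st=.0004):
    g=np.arange(-rng,rng+st/2,st);L=[(fn((c0[0]+a,c0[1]+b)),a,b) for a in g for b in g];L.sort()
    return [(round(float(s),2),round(float(c0[0]+a),4),round(float(c0[1]+b),4)) for s,a,b in L[:4]]
P0=(.5397,.0846)
for z,r in((.028,.02625),(.028,.02775)):
    print('pocket',z,r,best(lambda k:val(k,r,z,60).mean()-.5*val(k,r+.0015,z,60).mean()-.5*val(k,r-.0015,z,60).mean(),P0))
print('ring bottom edge',best(lambda k:-(val(k,.0242,.0487,60)-val(k,.0258,.0487,60)).mean(),tuple(p[:2])))
print('ring bottom hi',best(lambda k:-np.median(val(k,.0242,.0487,60)-val(k,.0258,.0487,60)),tuple(p[:2])))
E
```

```text
pocket 0.028 0.02625 [(-5.4, 0.5457, 0.0866), (-5.39, 0.5393, 0.0846), (-5.21, 0.5453, 0.087), (-5.18, 0.5457, 0.087)]
pocket 0.028 0.02775 [(-4.94, 0.5409, 0.085), (-4.76, 0.5457, 0.0886), (-4.75, 0.5409, 0.0854), (-4.72, 0.5457, 0.0882)]
ring bottom edge [(-99.85, 0.5421, 0.0831), (-97.81, 0.5417, 0.0831), (-97.38, 0.5417, 0.0835), (-96.16, 0.5421, 0.0835)]
ring bottom hi [(-100.81, 0.5421, 0.0831), (-98.9, 0.5417, 0.0835), (-96.37, 0.5421, 0.0827), (-96.1, 0.5417, 0.0831)]
```

Call:
move_arm:
  commands: [-2.5, 1.5, -6, 0, 0, 0, 40, 0, 0, -6, 0, 0, 0, 40, 0, 0, -3, 0, 0, 0, 40, 0, 0, 0, 0, 0, 0, 40, 0, 0, 0, 0, 0, 0, 40]

```text
time: 12.15
tcp_pos: [0.536, 0.0855, 0.0592]
tcp_rot: [[-0.964, -0.267, -0.001], [-0.267, 0.964, 0.0], [0.001, 0.0, -1.0]]
wrist_force: [0.8, -1.3, -2.9]
opening: 0.57
finger_force: 42.5
```

Call:
move_arm:
  commands: [1, -0.5, 0, 0, 0, 0, 40, 0, 0, 0, 0, 0, 0, 40, 0, 0, 0, 0, 0, 0, 40]

```text
time: 12.4
tcp_pos: [0.5376, 0.0848, 0.06]
tcp_rot: [[-0.964, -0.267, 0.0], [-0.267, 0.964, 0.0], [-0.0, -0.0, -1.0]]
wrist_force: [-0.1, -0.3, -2.0]
opening: 0.571
finger_force: 42.5
```

Exactly on target; now lower gently.

Call:
move_arm:
  commands: [0, 0, -2, 0, 0, 0, 40, 0, 0, -2, 0, 0, 0, 40, 0, 0, -1.5, 0, 0, 0, 40, 0, 0, 0, 0, 0, 0, 40]

```text
time: 12.73
tcp_pos: [0.538, 0.085, 0.0548]
tcp_rot: [[-0.964, -0.267, 0.001], [-0.267, 0.964, 0.0], [-0.001, -0.0, -1.0]]
wrist_force: [0.8, 1.3, 3.3]
opening: 0.566
finger_force: 43.0
```

Call:
move_arm:
  commands: [0, 0, -1, 0, 0, 0, 40, 0, 0, 0, 0, 0, 0, 40]

```text
time: 12.9
tcp_pos: [0.5383, 0.085, 0.0541]
tcp_rot: [[-0.964, -0.267, 0.002], [-0.267, 0.964, 0.0], [-0.002, -0.0, -1.0]]
wrist_force: [0.2, 1.9, 6.0]
opening: 0.568
finger_force: 43.3
```

Call:
move_arm:
  commands: [0.7, 0.7, 0, 0, 0, 0, 40, 0, 0, 0, 0, 0, 0, 40]

```text
time: 13.07
tcp_pos: [0.538, 0.0856, 0.0532]
tcp_rot: [[-0.964, -0.267, -0.0], [-0.267, 0.964, -0.0], [0.0, 0.0, -1.0]]
wrist_force: [0.4, 0.2, -1.8]
opening: 0.569
finger_force: 42.6
```

Force vanished: it slipped in. Continue down.

Call:
move_arm:
  commands: [0, 0, -1.5, 0, 0, 0, 40, 0, 0, -1.5, 0, 0, 0, 40, 0, 0, 0, 0, 0, 0, 40]

```text
time: 13.32
tcp_pos: [0.538, 0.0856, 0.0497]
tcp_rot: [[-0.964, -0.267, -0.0], [-0.267, 0.964, 0.0], [0.0, 0.0, -1.0]]
wrist_force: [1.2, -0.1, -1.8]
opening: 0.571
finger_force: 42.6
```

Call:
move_arm:
  commands: [0, 0, -1, 0, 0, 0, 40, 0, 0, -0.5, 0, 0, 0, 40, 0, 0, 0, 0, 0, 0, 40]

```text
time: 13.57
tcp_pos: [0.538, 0.0856, 0.0485]
tcp_rot: [[-0.964, -0.267, -0.0], [-0.267, 0.964, 0.0], [0.0, 0.0, -1.0]]
wrist_force: [1.9, -0.0, -1.7]
opening: 0.567
finger_force: 42.6
```

Call:
move_arm:
  commands: [0, 0, -1, 0, 0, 0, 40, 0, 0, 0, 0, 0, 0, 40]

```text
time: 13.73
tcp_pos: [0.5381, 0.0856, 0.0481]
tcp_rot: [[-0.964, -0.267, 0.0], [-0.267, 0.964, 0.0], [-0.0, -0.0, -1.0]]
wrist_force: [-0.1, 1.0, 2.3]
opening: 0.571
finger_force: 42.9
```

Call:
move_arm:
  commands: [0, 0, 0, 0, 0, 0, 66, 0, 0, 0, 0, 0, 0, 66, 0, 0, 0, 0, 0, 0, 66, 0, 0, 0, 0, 0, 0, 66, 0, 0, 5, 0, 0, 0, 66, 0, 0, 20, 0, 0, 0, 66, 0, 0, 35, 0, 0, 0, 66, -5, -2, 35, 0, 0, 0, 66, 0, 0, 30, 0, 0, 0, 66, 0, 0, 15, 0, 0, 0, 66, 0, 0, 0, 0, 0, 0, 66, 0, 0, 0, 0, 0, 0, 66]

```text
time: 14.73
tcp_pos: [0.5337, 0.0835, 0.1888]
tcp_rot: [[-0.964, -0.267, 0.002], [-0.267, 0.964, -0.0], [-0.002, -0.001, -1.0]]
wrist_force: [-0.1, 0.3, -0.3]
opening: 0.775
finger_force: 0.0
```

```bash
python3 look.py w7 pocket:.02 ring_center:.032 lid_edge:.17
```

```text
14.7333 [0.5337 0.0835 0.1888] [[-0.964, -0.267, 0.002], [-0.267, 0.964, -0.0], [-0.002, -0.001, -1.0]]
pocket [([253.9, 179.5], 0.83, [0.5372, 0.0843, 0.02])]
ring_center [([252.2, 184.3], 0.89, [0.539, 0.0831, 0.032]), ([53.9, 129.8], 0.86, [0.5356, -0.1439, 0.032]), ([256.4, 125.4], 0.15, [0.4824, 0.0715, 0.032])]
lid_edge []
```

View pics/w7.png

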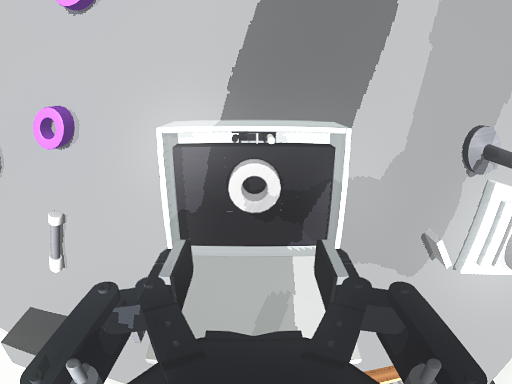

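The ring is seated in the pocket at (255,185), square and level, with the lid open behind. Next I go behind the lid with closed fingers.

Call:
move_arm:
  commands: [0, 0, 35, 0, 0, 0, 0, 0, 0, 35, 0, 0, 0, 0, 30.5, 8.5, 0, 0, 0, 0, 0, 30.5, 8.5, 0, 0, 0, 0, 0, 30.5, 8.5, 0, 0, 0, 0, 0, 30.5, 8.5, 0, 0, 0, 0, 0, 0, 0, -30, 0, 0, 0, 0, 0, 0, -30, 0, 0, 0, 0, 0, 0, -20, 0, 0, 0, 0, 0, 0, -7, 0, 0, 0, 0, 0, 0, 0, 0, 0, 0, 0, 0, 0, 0, 0, 0, 0, 0]

```text
time: 15.93
tcp_pos: [0.6549, 0.1176, 0.1711]
tcp_rot: [[-0.964, -0.267, -0.0], [-0.267, 0.964, 0.0], [0.0, 0.0, -1.0]]
wrist_force: [0.2, 0.1, -0.2]
opening: -0.0
finger_force: 0.0
```

```bash
cat > arc.py <<'E'
import numpy as np
r=95;u=np.array([.964,.266])
for t in range(100,-1,-10):
    a=np.radians(t);x=60-r*np.cos(a)+6*np.sin(a)+11;z=57+r*np.sin(a)+6*np.cos(a)+22
    print(t,(np.array([545,87])+u*x).round(1),round(z,1))
E
python3 arc.py
```

```text
100 [635.  111.8] 171.5
90 [619.2 107.5] 174.0
80 [603.2 103.1] 173.6
70 [587.6  98.7] 170.3
60 [572.7  94.6] 164.3
50 [559.   90.9] 155.6
40 [547.   87.6] 144.7
30 [537.   84.8] 131.7
20 [529.4  82.7] 117.1
10 [524.3  81.3] 101.4
0 [521.9  80.6] 85.0
```

Call:
move_arm:
  commands: [-5, -1.5, 0, 0, 0, 0, 0, -5, -1.5, 0, 0, 0, 0, 0, -5, -1.5, 0, 0, 0, 0, 0, -5, -1.3, 0.5, 0, 0, 0, 0, -5, -1.4, 0.8, 0, 0, 0, 0, -5.5, -1.5, 0.8, 0, 0, 0, 0, -5.5, -1.5, 0.8, 0, 0, 0, 0, -5.5, -1.5, 0, 0, 0, 0, 0, -5.5, -1.5, 0, 0, 0, 0, 0, -5, -1.4, -0.4, 0, 0, 0, 0]

```text
time: 16.77
tcp_pos: [0.6026, 0.1028, 0.1734]
tcp_rot: [[-0.964, -0.267, 0.0], [-0.267, 0.964, -0.0], [-0.0, -0.0, -1.0]]
wrist_force: [1.8, 0.7, 1.4]
opening: -0.002
finger_force: 1.1
```

Call:
move_arm:
  commands: [-5.2, -1.5, -0.7, 0, 0, 0, 0, -5.2, -1.5, -1, 0, 0, 0, 0, -5.2, -1.4, -1.5, 0, 0, 0, 0, -5, -1.4, -1.8, 0, 0, 0, 0, -5, -1.4, -2, 0, 0, 0, 0, -5, -1.3, -2.2, 0, 0, 0, 0, -4.6, -1.3, -2.6, 0, 0, 0, 0, -4.6, -1.2, -2.9, 0, 0, 0, 0, -4.5, -1.2, -3.2, 0, 0, 0, 0]

```text
time: 17.52
tcp_pos: [0.5583, 0.0906, 0.1551]
tcp_rot: [[-0.964, -0.267, -0.0], [-0.267, 0.964, -0.0], [0.0, -0.0, -1.0]]
wrist_force: [0.3, -0.2, 3.1]
opening: 0.001
finger_force: 1.4
```

Call:
move_arm:
  commands: [-4, -1.1, -3.4, 0, 0, 0, 0, -4, -1.1, -3.6, 0, 0, 0, 0, -4, -1.1, -3.9, 0, 0, 0, 0, -3.5, -1, -4.2, 0, 0, 0, 0, -3.3, -0.9, -4.3, 0, 0, 0, 0, -3.2, -0.9, -4.5, 0, 0, 0, 0, -2.8, -0.7, -4.7, 0, 0, 0, 0, -2.5, -0.7, -4.9, 0, 0, 0, 0, -2.3, -0.7, -5, 0, 0, 0, 0]

```text
time: 18.27
tcp_pos: [0.5287, 0.0825, 0.1162]
tcp_rot: [[-0.964, -0.267, -0.0], [-0.267, 0.964, 0.0], [0.0, 0.0, -1.0]]
wrist_force: [-1.6, 0.4, 3.8]
opening: -0.002
finger_force: 1.7
```

Call:
move_arm:
  commands: [-1.8, -0.5, -5, 0, 0, 0, 0, -1.7, -0.5, -5, 0, 0, 0, 0, -1.5, -0.4, -5, 0, 0, 0, 0, -1, -0.3, -4, 0, 0, 0, 0, -0.7, -0.2, -3, 0, 0, 0, 0, -0.5, -0.1, -2, 0, 0, 0, 0, 0, 0, -1, 0, 0, 0, 0, 0, 0, 0, 0, 0, 0, 0]

```text
time: 18.93
tcp_pos: [0.5221, 0.0807, 0.0917]
tcp_rot: [[-0.964, -0.267, 0.0], [-0.267, 0.964, 0.0], [-0.0, 0.0, -1.0]]
wrist_force: [0.4, 0.7, 2.7]
opening: -0.004
finger_force: 1.1
```

Call:
move_arm:
  commands: [-1, -0.3, -2, 0, 0, 0, 0, -1, -0.3, -2, 0, 0, 0, 0, -1, 0, -2, 0, 0, 0, 0, 0, 0, -1, 0, 0, 0, 0, 0, 0, 0, 0, 0, 0, 0]

```text
time: 19.35
tcp_pos: [0.5197, 0.0799, 0.0853]
tcp_rot: [[-0.964, -0.267, 0.002], [-0.267, 0.964, -0.0], [-0.002, -0.001, -1.0]]
wrist_force: [2.5, 0.7, 6.1]
opening: -0.001
finger_force: 3.0
```

Call:
move_arm:
  commands: [0, 0, -1, 0, 0, 0, 0, 0, 0, -1, 0, 0, 0, 0, 0, 0, -0.7, 0, 0, 0, 0, 0, 0, 0, 0, 0, 0, 0]

```text
time: 19.68
tcp_pos: [0.5196, 0.0798, 0.083]
tcp_rot: [[-0.964, -0.267, 0.002], [-0.267, 0.964, -0.0], [-0.001, -0.001, -1.0]]
wrist_force: [0.3, 0.6, 8.8]
opening: 0.004
finger_force: 4.7
```

Call:
move_arm:
  commands: [0, 0, -1, 0, 0, 0, 0, 0, 0, -0.8, 0, 0, 0, 0, 0, 0, 0, 0, 0, 0, 0]

```text
time: 19.93
tcp_pos: [0.5195, 0.0798, 0.0815]
tcp_rot: [[-0.964, -0.267, 0.001], [-0.267, 0.964, -0.0], [-0.001, -0.001, -1.0]]
wrist_force: [-0.3, 0.4, 10.3]
opening: 0.0
finger_force: 4.9
```

Call:
move_arm:
  commands: [0, 0, -0.8, 0, 0, 0, 0, 0, 0, 0, 0, 0, 0, 0]

```text
time: 20.1
tcp_pos: [0.5195, 0.0798, 0.0805]
tcp_rot: [[-0.964, -0.267, 0.001], [-0.267, 0.964, -0.0], [-0.001, -0.001, -1.0]]
wrist_force: [-0.6, -0.2, 10.5]
opening: 0.002
finger_force: 5.5
```

Call:
move_arm:
  commands: [0, 0, -0.6, 0, 0, 0, 0, 0, 0, 0, 0, 0, 0, 0]

```text
time: 20.27
tcp_pos: [0.5195, 0.0798, 0.0801]
tcp_rot: [[-0.964, -0.267, 0.001], [-0.267, 0.964, -0.0], [-0.001, -0.001, -1.0]]
wrist_force: [-2.0, 0.1, 11.8]
opening: -0.002
finger_force: 6.0
```

Call:
move_arm:
  commands: [0, 0, -0.4, 0, 0, 0, 0, 0, 0, 0, 0, 0, 0, 0]

```text
time: 20.43
tcp_pos: [0.5195, 0.0798, 0.0799]
tcp_rot: [[-0.964, -0.267, 0.002], [-0.267, 0.964, -0.001], [-0.001, -0.001, -1.0]]
wrist_force: [-1.6, -0.2, 14.8]
opening: -0.002
finger_force: 7.1
```

Stop reached (14.8 N); let it up slowly, feeling whether the lid follows.

Call:
move_arm:
  commands: [0, 0, 2, 0, 0, 0, 0, 0, 0, 2, 0, 0, 0, 0, 0, 0, 2, 0, 0, 0, 0, 0, 0, 2, 0, 0, 0, 0, 0, 0, 0, 0, 0, 0, 0, 0, 0, 0, 0, 0, 0, 0, 0, 0, 0, 0, 0, 0, 0, 0, 0, 0, 0, 0, 0, 0]

```text
time: 21.1
tcp_pos: [0.5191, 0.0799, 0.0865]
tcp_rot: [[-0.964, -0.267, 0.0], [-0.267, 0.964, -0.0], [-0.0, -0.0, -1.0]]
wrist_force: [3.5, -0.2, 4.2]
opening: 0.001
finger_force: 2.1
```

Call:
move_arm:
  commands: [0, 0, 2, 0, 0, 0, 0, 0, 0, 0, 0, 0, 0, 0, 0, 0, 0, 0, 0, 0, 0, 0, 0, 0, 0, 0, 0, 0]

```text
time: 21.43
tcp_pos: [0.5185, 0.08, 0.0882]
tcp_rot: [[-0.964, -0.267, -0.001], [-0.267, 0.964, 0.0], [0.001, 0.0, -1.0]]
wrist_force: [-0.6, -0.8, 3.0]
opening: 0.004
finger_force: 1.1
```

Call:
move_arm:
  commands: [-1, 0, -2, 0, 0, 0, 0, -0.5, 0, -2, 0, 0, 0, 0, 0, 0, -1.5, 0, 0, 0, 0, 0, 0, -1, 0, 0, 0, 0, 0, 0, -0.7, 0, 0, 0, 0, 0, 0, -0.5, 0, 0, 0, 0, 0, 0, 0, 0, 0, 0, 0]

```text
time: 22.02
tcp_pos: [0.5179, 0.0799, 0.0815]
tcp_rot: [[-0.964, -0.267, 0.001], [-0.267, 0.964, -0.0], [-0.001, -0.0, -1.0]]
wrist_force: [-0.4, -1.2, 10.3]
opening: -0.0
finger_force: 4.8
```

Call:
move_arm:
  commands: [0, 0, -0.6, 0, 0, 0, 0, 0, 0, 0, 0, 0, 0, 0]

```text
time: 22.18
tcp_pos: [0.5179, 0.0799, 0.081]
tcp_rot: [[-0.964, -0.267, 0.001], [-0.267, 0.964, -0.0], [-0.001, -0.0, -1.0]]
wrist_force: [-1.1, -0.5, 10.6]
opening: 0.0
finger_force: 5.1
```

Call:
move_arm:
  commands: [0, 0, -0.7, 0, 0, 0, 0, 0, 0, -0.5, 0, 0, 0, 0, 0, 0, 0, 0, 0, 0, 0]

```text
time: 22.43
tcp_pos: [0.5179, 0.0799, 0.08]
tcp_rot: [[-0.964, -0.267, 0.001], [-0.267, 0.964, -0.0], [-0.001, -0.0, -1.0]]
wrist_force: [-2.0, -1.1, 12.5]
opening: -0.001
finger_force: 6.0
```

Call:
move_arm:
  commands: [0, 0, -0.4, 0, 0, 0, 0, 0, 0, 0, 0, 0, 0, 0, 0, 0, 0, 0, 0, 0, 0]

```text
time: 22.68
tcp_pos: [0.5179, 0.0799, 0.0798]
tcp_rot: [[-0.964, -0.267, 0.001], [-0.267, 0.964, -0.0], [-0.001, -0.001, -1.0]]
wrist_force: [-2.9, -0.4, 14.7]
opening: 0.003
finger_force: 6.9
```

Call:
move_arm:
  commands: [0, 0, -0.7, 0, 0, 0, 0, 0, 0, 0, 0, 0, 0, 0, 0, 0, 0, 0, 0, 0, 0]

```text
time: 22.93
tcp_pos: [0.5179, 0.0799, 0.0796]
tcp_rot: [[-0.964, -0.267, 0.001], [-0.267, 0.964, -0.0], [-0.001, -0.001, -1.0]]
wrist_force: [-4.3, -0.9, 16.6]
opening: -0.001
finger_force: 9.1
```

Call:
move_arm:
  commands: [0, 0, 2, 0, 0, 0, 0, 0, 0, 2, 0, 0, 0, 0, 0, 0, 2, 0, 0, 0, 0, 0, 0, 2, 0, 0, 0, 0, 0, 0, 1, 0, 0, 0, 0, 0, 0, 0, 0, 0, 0, 0, 0, 0, 0, 0, 0, 0, 0, 0, 0, 0, 0, 0, 0, 0]

```text
time: 23.6
tcp_pos: [0.5174, 0.08, 0.0868]
tcp_rot: [[-0.964, -0.267, -0.0], [-0.267, 0.964, 0.0], [0.0, 0.0, -1.0]]
wrist_force: [2.1, 0.8, 3.5]
opening: 0.001
finger_force: 2.0
```

Call:
move_arm:
  commands: [0, 0, 2, 0, 0, 0, 0, 0, 0, 2, 0, 0, 0, 0, 0, 0, 0, 0, 0, 0, 0, 0, 0, 0, 0, 0, 0, 0, 0, 0, 0, 0, 0, 0, 0]

```text
time: 24.02
tcp_pos: [0.517, 0.0801, 0.0906]
tcp_rot: [[-0.964, -0.267, -0.001], [-0.267, 0.964, 0.0], [0.001, 0.0, -1.0]]
wrist_force: [-1.1, 0.8, 1.4]
opening: -0.001
finger_force: 1.0
```

```bash
python3 look.py w8 lid_pad:.063 lid_edge:.06 case_front:.06
python3 - <<'E'
from h import *
im=cv2.imread('pics/w8.png')[90:250,110:400]; save('w8b',cv2.resize(im,None,fx=2.7,fy=2.7,interpolation=cv2.INTER_CUBIC)[:,:,::-1])
E
```

```text
24.0167 [0.517  0.0801 0.0906] [[-0.964, -0.267, -0.001], [-0.267, 0.964, 0.0], [0.001, 0.0, -1.0]]
lid_pad [([254.9, 249.8], 0.97, [0.5209, 0.0814, 0.063]), ([23.0, 287.4], 0.61, [0.6174, -0.0885, 0.063])]
lid_edge [([250.0, 195.2], 0.94, [0.4906, 0.0702, 0.06])]
case_front [([251.4, 177.1], 0.65, [0.4806, 0.0682, 0.06])]
```

View pics/w8b.png

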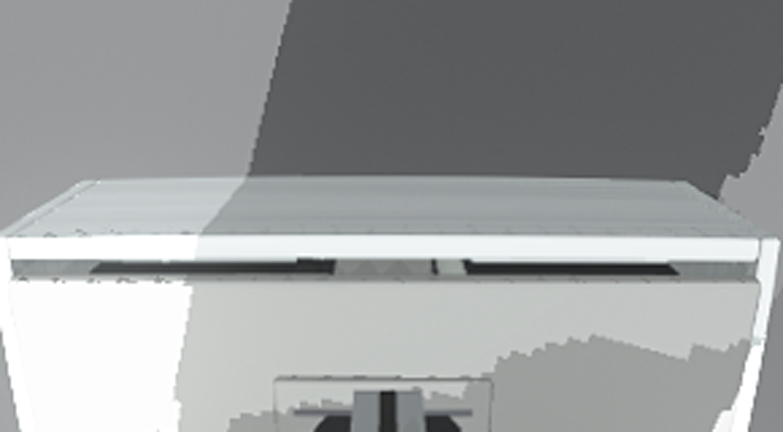

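The picture shows the lid ajar at its front edge, rows ~260-275, so it is not latched yet. I'll press again in one continuous stroke, without dwelling around the trip point.

Call:
move_arm:
  commands: [0.5, 0, -3, 0, 0, 0, 0, 0, 0, -3, 0, 0, 0, 0, 0, 0, -3, 0, 0, 0, 0, 0, 0, -2, 0, 0, 0, 0, 0, 0, -1, 0, 0, 0, 0, 0, 0, -0.6, 0, 0, 0, 0, 0, 0, 3, 0, 0, 0, 0, 0, 0, 3, 0, 0, 0, 0, 0, 0, 3, 0, 0, 0, 0, 0, 0, 0, 0, 0, 0, 0, 0, 0, 0, 0, 0, 0, 0, 0, 0, 0, 0, 0, 0, 0]

```text
time: 25.22
tcp_pos: [0.5182, 0.08, 0.0871]
tcp_rot: [[-0.964, -0.267, 0.0], [-0.267, 0.964, 0.0], [-0.0, -0.0, -1.0]]
wrist_force: [1.2, 0.2, 2.5]
opening: 0.0
finger_force: 1.1
```

Call:
move_arm:
  commands: [0, 0, 3, 0, 0, 0, 0, 0, 0, 0, 0, 0, 0, 0, 0, 0, 0, 0, 0, 0, 0, 0, 0, 0, 0, 0, 0, 0]

```text
time: 25.55
tcp_pos: [0.5179, 0.08, 0.0902]
tcp_rot: [[-0.964, -0.267, -0.0], [-0.267, 0.964, 0.0], [0.0, 0.0, -1.0]]
wrist_force: [-1.3, 0.0, 2.3]
opening: -0.004
finger_force: 1.0
```

Call:
move_arm:
  commands: [0, 0, -3, 0, 0, 0, 0, 0, 0, -3, 0, 0, 0, 0, 0, 0, -3, 0, 0, 0, 0, 0, 0, -2, 0, 0, 0, 0, 0, 0, -0.8, 0, 0, 0, 0, 0, 0, -0.6, 0, 0, 0, 0, 0, 0, -0.3, 0, 0, 0, 0, 0, 0, 0, 0, 0, 0, 0, 0, 0, 0, 0, 0, 0, 0]

```text
time: 26.3
tcp_pos: [0.5178, 0.0799, 0.0793]
tcp_rot: [[-0.964, -0.267, -0.0], [-0.267, 0.964, -0.001], [0.0, -0.001, -1.0]]
wrist_force: [-10.9, -1.9, 23.1]
opening: -0.002
finger_force: 11.6
```

```bash
python3 - <<'E'
from h import *
import json
# ring height check from w7: outer top circle at seated vs. expected
o=json.load(open('pics/w7.json'))
im=cv2.cvtColor(cv2.imread('pics/w7.png'),cv2.COLOR_BGR2GRAY)
b=cv2.threshold(im[150:225,215:295],150,255,0)[1]
for k in cv2.findContours(b,cv2.RETR_CCOMP,cv2.CHAIN_APPROX_NONE)[0]:
    if len(k)<25: continue
    e=cv2.fitEllipse(k);P=k[:,0]+np.array([215,150])
    for z in(.044,.050):
        W=np.array([atz(ray('wrist',q,o),z)[:2] for q in P]);s=np.linalg.lstsq(np.c_[2*W,np.ones(len(W))],(W**2).sum(1),rcond=None)[0]
        print(len(k),z,s[:2].round(4),'R',np.sqrt(s[2]+s[0]**2+s[1]**2).round(4))
E
```

```text
149 0.044 [0.5369 0.0842] R 0.0251
149 0.05 [0.5351 0.0837] R 0.0245
80 0.044 [0.5362 0.0843] R 0.0112
80 0.05 [0.5344 0.0838] R 0.0109
```

Call:
move_arm:
  commands: [0, 0, 2, 0, 0, 0, 0, 0, 0, 3, 0, 0, 0, 0, 0, 0, 3, 0, 0, 0, 0, 0, 0, 2, 0, 0, 0, 0, 0, 0, 0, 0, 0, 0, 0, 0, 0, 0, 0, 0, 0, 0, 0, 0, 0, 0, 0, 0, 0]

```text
time: 26.88
tcp_pos: [0.518, 0.08, 0.0873]
tcp_rot: [[-0.964, -0.267, -0.0], [-0.267, 0.964, 0.0], [0.0, 0.0, -1.0]]
wrist_force: [-0.1, 0.3, 3.2]
opening: -0.0
finger_force: 1.1
```

Call:
move_arm:
  commands: [0, 0, 1, 0, 0, 0, 0, 0, 0, 1, 0, 0, 0, 0, 0, 0, 1, 0, 0, 0, 0, 0, 0, 0, 0, 0, 0, 0, 0, 0, 0, 0, 0, 0, 0, 0, 0, 0, 0, 0, 0, 0]

```text
time: 27.38
tcp_pos: [0.5181, 0.08, 0.0907]
tcp_rot: [[-0.964, -0.267, 0.0], [-0.267, 0.964, 0.0], [-0.0, 0.0, -1.0]]
wrist_force: [0.9, 0.8, 0.4]
opening: 0.0
finger_force: 1.0
```

Call:
move_arm:
  commands: [0, 0, -3, 0, 0, 0, 0, 0, 0, -3, 0, 0, 0, 0, 0, 0, -2.5, 0, 0, 0, 0, 0, 0, -1.5, 0, 0, 0, 0, 0, 0, -1, 0, 0, 0, 0, 0, 0, -0.6, 0, 0, 0, 0, 0, 0, 0, 0, 0, 0, 0, 0, 0, 0, 0, 0, 0, 0]

```text
time: 28.05
tcp_pos: [0.5177, 0.0799, 0.0798]
tcp_rot: [[-0.964, -0.267, -0.0], [-0.267, 0.964, -0.0], [0.001, -0.0, -1.0]]
wrist_force: [-6.2, -1.2, 15.0]
opening: -0.003
finger_force: 7.3
```

Call:
move_arm:
  commands: [0, 0, 10, 0, 0, 0, 0, 0, 0, 6, 0, 0, 0, 0, 0, 0, 0, 0, 0, 0, 0, 0, 0, 0, 0, 0, 0, 0, 0, 0, 0, 0, 0, 0, 0, 0, 0, 0, 0, 0, 0, 0, 0, 0, 0, 0, 0, 0, 0]

```text
time: 28.63
tcp_pos: [0.518, 0.08, 0.0947]
tcp_rot: [[-0.964, -0.267, -0.0], [-0.267, 0.964, 0.0], [0.0, 0.0, -1.0]]
wrist_force: [2.1, -0.7, 2.0]
opening: -0.003
finger_force: 1.0
```

```bash
python3 look.py w9 lid_pad:.063 lid_edge:.06 case_front:.06
```

```text
28.6333 [0.518  0.08   0.0947] [[-0.964, -0.267, -0.0], [-0.267, 0.964, 0.0], [0.0, 0.0, -1.0]]
lid_pad [([253.9, 248.8], 0.68, [0.5236, 0.0812, 0.063])]
lid_edge [([253.2, 194.6], 0.81, [0.4921, 0.072, 0.06])]
case_front [([252.6, 173.4], 0.6, [0.4805, 0.0685, 0.06])]
```

```bash
python3 - <<'E'
from h import *
import json
from scipy.optimize import least_squares
c=get_calibration('wrist')
def edges(name,c0,r0,r1,n,mode,z):
    o=json.load(open(f'pics/{name}.json'));im=cv2.GaussianBlur(cv2.cvtColor(cv2.imread(f'pics/{name}.png'),cv2.COLOR_BGR2GRAY),(3,3),0).astype(np.float32);P=[]
    for a in np.linspace(0,2*np.pi,n,endpoint=False):
        r=np.arange(r0,r1,.25);x=(c0[0]+r*np.cos(a)).astype(np.float32);y=(c0[1]+r*np.sin(a)).astype(np.float32)
        v=cv2.remap(im,x[None],y[None],cv2.INTER_LINEAR)[0];g=np.gradient(v);k=g.argmax() if mode>0 else g.argmin();P.append(atz(ray('wrist',(x[k],y[k]),o),z)[:2])
    W=np.array(P);W0=W
    for _ in range(6):
        s=np.linalg.lstsq(np.c_[2*W,np.ones(len(W))],(W**2).sum(1),rcond=None)[0];R=np.sqrt(s[2]+s[0]**2+s[1]**2);W=W0[abs(np.hypot(*(W0-s[:2]).T)-R)<.001]
    return s[:2].round(4),round(R,4),len(W)
print('bore top',edges('w7',(254.5,184.5),6,20,60,1,.044))
print('outer',edges('w7',(254.5,186),20,34,60,-1,.044))
o=json.load(open('pics/w7.json'))
a,b=[atz(ray('wrist',q,o),.06) for q in((158,128),(351,128))];print('front mid',(a+b)/2,np.linalg.norm(a-b))
im=cv2.imread('pics/w7.png')[115:225,150:360]; 
o9=json.load(open('pics/w9.json'));print({k:v[0] for k,v in o9['pts'].items()})
save('z',cv2.resize(im,None,fx=3.5,fy=3.5,interpolation=cv2.INTER_CUBIC)[:,:,::-1])
E
```

```text
bore top (array([0.5351, 0.0839]), np.float64(0.0093), 46)
outer (array([0.5371, 0.0844]), np.float64(0.0257), 40)
front mid [0.48032808 0.06908915 0.06      ] 0.16782872781621094
{'lid_pad': [253.9, 248.8], 'lid_edge': [253.2, 194.6], 'case_front': [252.6, 173.4]}
```

Call:
move_arm:
  commands: [0, 0, -3, 0, 0, 0, 0, 0, 0, -3, 0, 0, 0, 0, 0, 0, -3, 0, 0, 0, 0, 0, 0, -2.5, 0, 0, 0, 0, 0, 0, -2, 0, 0, 0, 0, 0, 0, -1, 0, 0, 0, 0, 0, 0, -0.7, 0, 0, 0, 0, 0, 0, -0.6, 0, 0, 0, 0, 0, 0, -0.3, 0, 0, 0, 0, 0, 0, 0, 0, 0, 0, 0, 0, 0, 0, 0, 0, 0, 0]

```text
time: 29.75
tcp_pos: [0.5174, 0.0798, 0.0797]
tcp_rot: [[-0.964, -0.267, -0.001], [-0.267, 0.964, -0.001], [0.001, -0.0, -1.0]]
wrist_force: [-9.6, -1.4, 16.0]
opening: 0.001
finger_force: 8.2
```

Call:
move_arm:
  commands: [0, 0, 0.3, 0, 0, 0, 0, 0, 0, 0.4, 0, 0, 0, 0, 0, 0, 0.5, 0, 0, 0, 0, 0, 0, 0.5, 0, 0, 0, 0, 0, 0, 0.5, 0, 0, 0, 0, 0, 0, 0.5, 0, 0, 0, 0, 0, 0, 0.5, 0, 0, 0, 0, 0, 0, 0.5, 0, 0, 0, 0, 0, 0, 0.5, 0, 0, 0, 0, 0, 0, 0.5, 0, 0, 0, 0, 0, 0, 0.5, 0, 0, 0, 0, 0, 0, 0.5, 0, 0, 0, 0]

```text
time: 30.75
tcp_pos: [0.5174, 0.0798, 0.0844]
tcp_rot: [[-0.964, -0.267, -0.001], [-0.267, 0.964, -0.0], [0.001, -0.0, -1.0]]
wrist_force: [-1.8, -1.3, 5.6]
opening: 0.003
finger_force: 2.6
```

Call:
move_arm:
  commands: [0, 0, 0.5, 0, 0, 0, 0, 0, 0, 0.5, 0, 0, 0, 0, 0, 0, 0.5, 0, 0, 0, 0, 0, 0, 0.5, 0, 0, 0, 0, 0, 0, 0, 0, 0, 0, 0, 0, 0, 0, 0, 0, 0, 0]

```text
time: 31.25
tcp_pos: [0.5179, 0.0801, 0.0863]
tcp_rot: [[-0.964, -0.267, -0.0], [-0.267, 0.964, 0.0], [0.0, 0.0, -1.0]]
wrist_force: [0.2, 1.1, -0.1]
opening: 0.003
finger_force: 0.0
```

No contact at 86.3 mm, so the slow let-up latched it. Retreat and check.

Call:
move_arm:
  commands: [0, 0, 5, 0, 0, 0, 0, 0, 0, 15, 0, 0, 0, 0, 0, 0, 20, 0, 0, 0, 0, -10, -3, 20, 0, 0, 0, 0, -20, -5, 20, 0, 0, 0, 0, -10, -2, 10, 0, 0, 0, 0, 0, 0, 0, 0, 0, 0, 0, 0, 0, 0, 0, 0, 0, 0, 0, 0, 0, 0, 0, 0, 0]

```text
time: 32.0
tcp_pos: [0.4782, 0.0701, 0.176]
tcp_rot: [[-0.964, -0.267, -0.0], [-0.267, 0.964, 0.0], [0.0, 0.0, -1.0]]
wrist_force: [-0.8, 0.5, 0.9]
opening: 0.004
finger_force: 0.0
```

```bash
python3 look.py w10 lid_pad:.063 lid_edge:.06 case_front:.06 case_hinge:.057 pocket:.02
```

```text
32.0 [0.4782 0.0701 0.176 ] [[-0.964, -0.267, -0.0], [-0.267, 0.964, 0.0], [0.0, 0.0, -1.0]]
lid_pad [([256.8, 239.7], 0.96, [0.5186, 0.0838, 0.063])]
lid_edge [([252.0, 202.4], 0.71, [0.4866, 0.0705, 0.06])]
case_front [([252.6, 192.1], 0.9, [0.4776, 0.0686, 0.06])]
case_hinge [([249.7, 309.4], 0.57, [0.6044, 0.1004, 0.057])]
pocket []
```

The lid is back at its shut position (pad and edge match the first views) with nothing touching it. Handing in.

```bash
python3 -c "
from h import *
print(manip.job_done())"
```

```text
the job is handed in; nothing more can be done
None
```

The small ring is seated in its pocket, the lid is latched and flush by the last camera check, and the job was handed in at about 32 s. One risk: on a failed latching press the wrist sensor briefly read about 25.6 N in total (23 N of it downward), so the 25 N limit on the case may have been passed.

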